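# Slide the mender's tall tool crate home into its bench corner

### The job

Clear the mender's bench: push the tall wooden tool crate across the bench top into the corner formed by the two low steel kerbs, so that its plinth sits snug and square against both kerbs. The crate is heavy and tips if pushed high, so slide it flat on the bench, never letting it rock over and never lifting it. Leave the nail tin, the hammer and the shoe where they are.

Things in the scene. Friction and masses are not known exactly. Their poses are not given: they have to be found in the camera images.
- crate: Tall plywood tool crate, 1.5 to 2.2 kg, loose. Solid dark plinth 110 (x) by 150 (y) mm, 50 mm high; above it the box is 72 by 112 mm, the lid 80 by 120 mm, to 240 mm high, with a thin steel bail on top to 271 mm. Origin: centre of the underside, z up. Pushed on the plinth it slides (8 to 15 N); pushed above about 75 mm height it can tip. Starts turned up to 0.3 rad from the corner's axes.
- crate_end (a point): Bottom edge of the plinth on the crate's +x face, middle of that edge (55 mm from the crate's origin along its x). This face belongs against the end kerb.
- crate_side (a point): Bottom edge of the plinth on the crate's +y face, middle of that edge (75 mm from the crate's origin along its y). This face belongs against the side kerb.
- corner: Two fixed steel kerbs, 16 mm high, 12 mm thick, in an L. Origin: inner corner point on the bench. End kerb (far side): inner face x = 0, from y = 0 to -300 mm. Side kerb (left): inner face y = 0, from x = 0 to -300 mm. The crate belongs at negative x and y, its centre home at (-55, -75) mm; it starts with x -105 to -145, y -130 to -220 mm. Axes within 0.2 rad of the world's.
- nail_tin: Bystander: round metal tin, 64 mm across, 75 mm high, standing just left of the side kerb. Origin: centre of its underside.
- hammer: Bystander: hammer 240 mm long lying on the left, beyond the side kerb and the nail tin. Origin: on the underside, near the middle of its length.
- shoe: Bystander: low black shoe, 225 mm long, 70 mm wide, 66 mm high, standing on the right of the work. Origin: centre of its sole's underside, toe to its +x.

How it is judged:
By the outcome, as a careful person would: the job done as asked, in the order asked, and still so for the second after the job is handed in, with the robot touching nothing.
It also fails if it takes over 64 s, if anything falls off the work surface, if the arm or the gripper's body presses on something with over 40 N, if the wrist force passes 120 N, or if a joint passes its speed limit or range.

### The arm

A 6-joint arm with a two-finger parallel gripper is mounted at the origin on the work surface. World frame = base frame: x ahead of the robot, y to its left, z up, the work surface at z = 0. Lengths are in m, angles in degrees, forces in N, time in s.
With the tool pointing down it reaches from about 0.35 to 0.85 m from the base axis. Payload 8.1 kg.
Tool frame: the origin (TCP) lies where the fingers leave the gripper's body, on its centre line; the fingertips stand 73 mm ahead of it and the grasp point (between the pads) lies 54 mm ahead of it; z points along the fingers, y is the line along which they close (so a half turn about z gives the same grasp; the last joint's range is limited). The gripper opens to 85 mm and grips with 20 to 120 N. Pads are 22 mm wide; open, the fingers measure 114 mm over their backs; the gripper's body (76 mm by 85 mm) begins 54 mm behind the grasp point. The pads swing forward as they close: fully open they stand 13 mm farther back than shut.
Start: joints at [68.388, 7.471, 85.268, -0, 87.261, -4.893], TCP at [0.173, 0.575, 0.304] pointing down, gripper open.
Joint ranges: [-169.43, 169.43], [-51.17, 129.36], [1.28, 143.12], [-76.62, 256.62], [0, 156.53], [-152.29, 152.29]. Speed limits (degrees/s): [136.94, 136.94, 159.86, 180, 180, 180].

### API

Orientations are given as [roll, pitch, yaw] about the fixed x, y, z axes, in that order (R = Rz(yaw) Ry(pitch) Rx(roll)).
In Python, from station import ctrl, eyes, workorder gives the robot as it stands. The module is installed in compiled form; this text tells all that it offers.
- The arm moves only by the tool jog_arm, never from a script. Its argument "rows" is a list of rows, each a list of 3 entries, a list of its own where there are three numbers: the shift along the tool's x, y, z scaled (see below), then the turn, a rotation vector about the tool's x, y, z scaled (see below), then the opening, from 0 (shut) to 1 (fully open). A call has 1 to 10 rows; each row is the pose to reach, as a shift and turn from the pose commanded when the call began, along the tool's axes at that moment; what a row does not reach only later rows make up. The controller multiplies each number of a shift by 50 cm and each number of a turn by 60 degrees. A row lasts 1/12 s, in which the tool goes at most 41.7 mm and 7.16 degrees, less where a joint would pass 70% of its speed; a pose out of reach is approached as far as the arm can. A call with a number of a shift or a turn outside -1 to 1 is refused whole. A call with a gripper value outside its range is refused whole. The fingers move at their own pace and stop on an object; the grip force is fixed at half the most. Time passes only in rows, so rows that repeat a pose let the fingers close. It gives the time, the measured TCP pose, the force, the opening and the grip force at its end, in the units of the state.
- ctrl.get_state(): the state, without advancing time (a new reading comes with each control period).
- eyes.capture(name): name is "scene" or "top" or "wrist"; returns a dict with "image" (420x560x3 uint8, red, green, blue), "mtx" (3x3 intrinsics, pixels), "k1" (the pictures are not rectified: a ray, as slopes to the right and down, at radius r is drawn at 1 + k1 r^2 times it, then the intrinsics apply), "camera_from_world" (4x4, takes a point from world to camera coordinates). Camera axes: x right, y down, z forward; pixel columns grow to the right and rows downward; lengths in m; the calibration is good to about 2 mm. A picture is of the moment at which its call begins. There is no depth.
- workorder.job_done(): hands the job in; it is judged then, once.
The state is a dict: "t": time; "qpos": joint angles; "qvel": joint speeds; "tau": joint torques, N m; "tcp_pos": TCP position; "ee_rot": TCP orientation; "contact_force": force on the tool from outside, world axes, zero at the start; "ft_torque": the same for the moment, N m; "opening": finger opening in m; "grip_force": force on a finger pad.
Only numpy, scipy, OpenCV 4.12 (cv2) and the standard library are available. Lean on these libraries where they do the work, as an engineer would, in place of code of your own. Each camera call takes 0.05 s, during which the arm holds its last target. There are 200 camera calls.

## Working session

There is one attempt and no reset: what is moved stays moved. The work goes in short steps, Python scripts to look and compute and a tool call to move; the robot and the scene stay as the last step left them, time stands still between calls to the robot, and variables do not carry over. Pictures are saved under pics/ and viewed, at most 10 in all, crops included, and the job is handed in when it is done.

Besides the shell and the picture viewer there is one more tool, called after "Call:" in YAML: its name, and indented under it one key for each argument. jog_arm: Moves the arm, as the interface text tells. Its arguments: {"type":"object","properties":{"rows":{"type":"array","items":{"type":"array"}}},"required":["rows"]}

```bash
mkdir -p pics
cat > h.py <<'E'
import numpy as np,cv2
from scipy.spatial.transform import Rotation as R
from station import ctrl,eyes,workorder
def cap(n,f):
    c=eyes.capture(n); cv2.imwrite('pics/'+f+'.png',c['image'][:,:,::-1]); np.savez('pics/'+f+'.npz',**c); return c
def proj(c,P):
    P=np.atleast_2d(P); T=c['camera_from_world']; q=P@T[:3,:3].T+T[:3,3]; s=q[:,:2]/q[:,2:]
    s=s*(1+float(c['k1'])*(s**2).sum(1,keepdims=True)); M=c['mtx']; return s@M[:2,:2].T+M[:2,2]
def ray(c,uv,z):
    uv=np.atleast_2d(uv).astype(float); M=c['mtx']; d=(uv-M[:2,2])/[M[0,0],M[1,1]]; s=d.copy()
    for _ in range(30): s=d/(1+float(c['k1'])*(s**2).sum(1,keepdims=True))
    T=c['camera_from_world']; Rm=T[:3,:3]; o=-Rm.T@T[:3,3]; v=np.c_[s,np.ones(len(s))]@Rm
    return (o+v*((z-o[2])/v[:,2:]))
E
python3 - <<'E'
from h import *
for n in('scene','top'):
    c=cap(n,n+'0'); T=c['camera_from_world']; print(n,c['mtx'].tolist(),c['k1'],(-T[:3,:3].T@T[:3,3]).round(3))
print(ctrl.get_state())
E
```

```text
scene [[436.2345337834551, 0.0, 283.95094425479556], [0.0, 436.2345337834551, 205.7079591896422], [0.0, 0.0, 1.0]] 0.01782876414284446 [1.415 0.525 0.773]
top [[440.0944492244361, 0.0, 279.46530978115624], [0.0, 440.0944492244361, 202.2528588894688], [0.0, 0.0, 1.0]] -0.06802593084830988 [ 0.495 -0.073  1.262]
{'t': 0.1, 'qpos': array([ 6.83861055e+01,  7.51110283e+00,  8.53227909e+01,  1.54993223e-04,
        8.72622783e+01, -4.89160728e+00]), 'qvel': array([ 0.00640038, -0.00022454, -0.22069757, -0.00567254,  0.0890982 ,
        0.09119486]), 'tau': array([ 1.08056352e-03, -5.70958006e+01, -5.01940298e+01, -2.43774530e-04,
        8.21142050e-03, -1.94822377e-05]), 'tcp_pos': array([0.1724646 , 0.5742878 , 0.30294827]), 'ee_rot': array([-1.79904191e+02, -8.35491521e-03,  1.63277698e+02]), 'contact_force': array([-0.02626798,  0.15425049, -0.14755337]), 'ft_torque': array([ 0.00793781, -0.03940811, -0.00859916]), 'grip_force': 0.0, 'opening': 0.08592210477299571}
```

View pics/scene0.png

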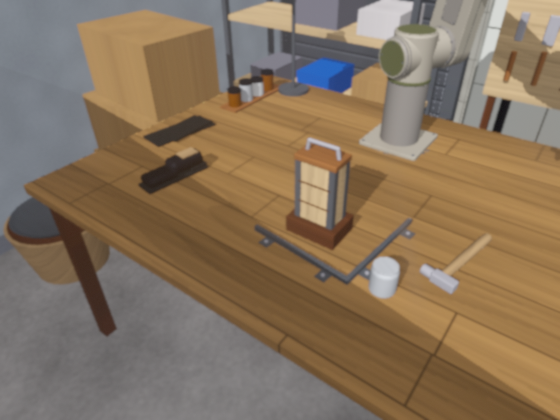

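View pics/top0.png

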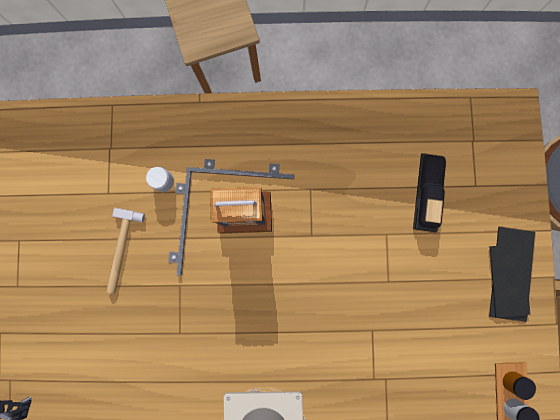

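The scene view shows the crate near (320,200), the corner near (347,277), the tin at (384,277) and the hammer at (455,265). In the top view the kerb corner is near (190,172), the crate near (240,210), the tin at (159,178) and the shoe at (430,190). I'll zoom in to measure.

Run:
```python
import cv2,numpy as np
a=cv2.imread('pics/top0.png')[150:290,160:310]; b=cv2.imread('pics/scene0.png')[130:290,250:420]
a=cv2.resize(a,None,fx=4,fy=4,interpolation=cv2.INTER_CUBIC);b=cv2.resize(b,None,fx=3.5,fy=3.5,interpolation=cv2.INTER_CUBIC)
cv2.imwrite('pics/ta.png',a);cv2.imwrite('pics/sb.png',b)
```

```text
(no output)
```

View pics/ta.png

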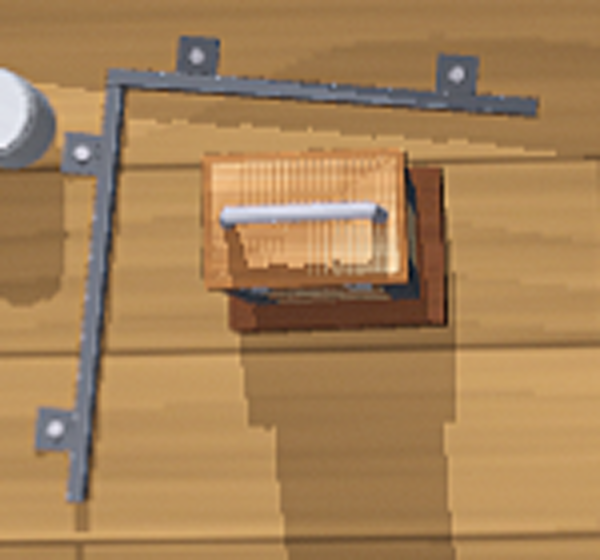

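View pics/sb.png

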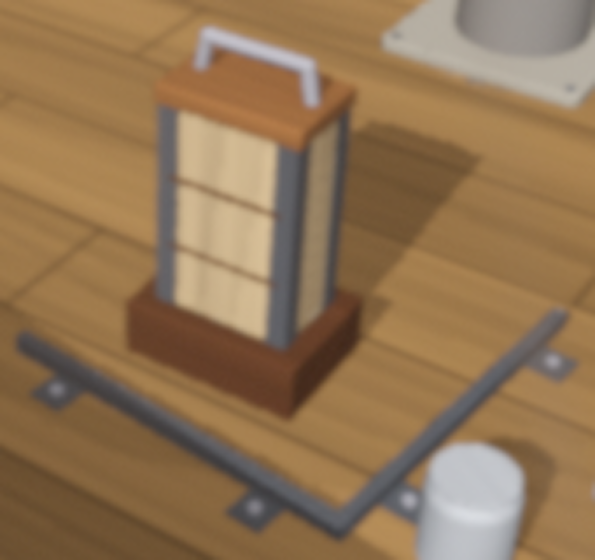

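The top crop shows the kerb's outer corner at (108,72) and the plinth's right corners at (442,168) and (446,326). The scene crop shows the plinth's near bottom corner at (291,417) and the kerb corner at about (340,530). Next I'll fit poses to these.

```bash
cat > fit.py <<'E'
from h import *
from scipy.optimize import least_squares
def ld(f): return dict(np.load('pics/'+f+'.npz'))
def tw(p,L):
    L=np.array(L,float); c,s=np.cos(p[2]),np.sin(p[2]); return np.c_[p[0]+c*L[:,0]-s*L[:,1],p[1]+s*L[:,0]+c*L[:,1],L[:,2]]
def fit(obs,p0):
    # obs: list of (cam, local pts, px)
    f=lambda p: np.concatenate([(proj(c,tw(p,L))-np.array(u)).ravel() for c,L,u in obs])
    r=least_squares(f,p0,loss='soft_l1'); return r.x,f(r.x).reshape(-1,2)
E
python3 - <<'E'
from fit import *
t,s=ld('top0'),ld('scene0')
A=lambda P:(np.array(P)+.5)/4-.5+[160,150]
B=lambda P:(np.array(P)+.5)/3.5-.5+[250,130]
k=.016
cor,r=fit([(t,[(.012,.012,k),(.012,-.3,k),(0,-.3,k),(-.3,.012,k),(-.3,0,k),(0,0,k)],A([(108,72),(538,98),(537,114),(67,500),(86,500),(123,88)])),
 (s,[(.012,.012,k),(.012,-.3,k),(-.3,.012,k)],B([(341,527),(20,343),(566,318)]))],[.55,.15,0])
print('corner',cor,'\n',r.round(1).tolist())
h=.05
cr,r=fit([(t,[(.055,-.075,h),(-.055,-.075,h),(-.055,.075,h),(.04,.06,.24),(.04,-.06,.24),(-.04,-.06,.24),(-.04,.06,.24)],A([(442,168),(446,326),(231,330),(203,155),(405,151),(411,285),(203,290)])),
 (s,[(.055,.075,0),(.055,-.075,0),(.055,.075,h),(.055,-.075,h),(-.055,.075,h)],B([(290,417),(128,350),(293,370),(130,300),(361,300)]))],[.5,0,0])
print('crate',cr,'\n',r.round(1).tolist())
c,sn=np.cos(cor[2]),np.sin(cor[2]); d=cr[:2]-cor[:2]
print('crate in corner',c*d[0]+sn*d[1],-sn*d[0]+c*d[1],cr[2]-cor[2])
print('home',tw(cor,[(-.055,-.075,0)]))
E
```

```text
corner [ 0.73409687  0.19698704 -0.09039634] 
 [[-0.1, -1.1], [0.0, -0.3], [-0.0, -0.2], [-0.2, 0.6], [-0.8, 0.9], [-0.2, -0.7], [-0.0, -0.1], [-1.9, -2.1], [0.4, -2.0]]
crate [0.60842836 0.0405195  0.01156676] 
 [[-0.1, -0.1], [-0.0, -0.0], [-0.6, 0.6], [-0.3, 0.2], [0.1, -0.5], [-0.5, 0.0], [0.2, 0.3], [-0.4, 1.4], [-0.7, -0.5], [-0.1, 0.2], [-1.4, -0.5], [1.2, -1.4]]
crate in corner -0.11103057727725703 -0.1671731970133337 0.10196309808557165
home [[0.67255094 0.12725829 0.        ]]
```

```bash
cat > go.py <<'E'
from h import *
import sys
COR=(0.7341,0.1970,-0.0904)
def goal(mode,px,py,z,tilt=25,L=.060,yawoff=0):
    """front finger edge centre at corner-frame (px,py), height z; mode x|y push direction"""
    a=COR[2]; ux=np.array([np.cos(a),np.sin(a),0]);uy=np.array([-np.sin(a),np.cos(a),0]);k=np.array([0,0,1.])
    P=np.array([COR[0],COR[1],0])+px*ux+py*uy+z*k
    u,y=(ux,uy) if mode=='x' else (uy,-ux)
    Q=R.from_rotvec([0,0,np.radians(yawoff)]); u,y=Q.apply(u),Q.apply(y)
    t=np.radians(tilt); zt=-np.cos(t)*k+np.sin(t)*u; f=np.cos(t)*u+np.sin(t)*k
    Rm=np.c_[np.cross(y,zt),y,zt]; return P-L*zt-.011*f,Rm
def rel(pos,Rm):
    s=ctrl.get_state(); R0=R.from_euler('xyz',s['ee_rot'],degrees=True)
    d=R0.inv().apply(pos-s['tcp_pos'])/.5; w=np.degrees((R0.inv()*R.from_matrix(Rm)).as_rotvec())/60
    print('t',s['t'],'tcp',s['tcp_pos'].round(4),'F',s['contact_force'].round(1),'\nshift',d.round(4).tolist(),'turn',w.round(4).tolist(),'dist',np.linalg.norm(d)*.5)
E
python3 - <<'E'
from go import *
for z in(.2,.03): p,r=goal('x',-.26,-.16,z); print(p); rel(p,r)
p,r=goal('y',-.06,-.28,.03); print(p); rel(p,r)
E
```

```text
[0.42553512 0.06431449 0.24972967]
t 0.1 tcp [0.1725 0.5743 0.3029] F [-0.   0.2 -0.1] 
shift [-0.7782, -0.831, 0.1077] turn [-0.0435, -0.4155, -0.189] dist 0.5717951391416457
[0.42553512 0.06431449 0.07972967]
t 0.1 tcp [0.1725 0.5743 0.3029] F [-0.   0.2 -0.1] 
shift [-0.7783, -0.8304, 0.4477] turn [-0.0435, -0.4155, -0.189] dist 0.6115096114038141
[ 0.64587829 -0.11162229  0.07972967]
t 0.1 tcp [0.1725 0.5743 0.3029] F [-0.   0.2 -0.1] 
shift [-1.3016, -1.0406, 0.448] turn [-0.3696, -0.3024, -1.6622] dist 0.8627976164331431
```

Call:
jog_arm:
  rows:
    - [[-0.778,-0.831,0.108],[-0.043,-0.415,-0.189],1]
    - [[-0.778,-0.831,0.108],[-0.043,-0.415,-0.189],1]
    - [[-0.778,-0.831,0.108],[-0.043,-0.415,-0.189],1]
    - [[-0.778,-0.831,0.108],[-0.043,-0.415,-0.189],1]
    - [[-0.778,-0.831,0.108],[-0.043,-0.415,-0.189],1]
    - [[-0.778,-0.831,0.108],[-0.043,-0.415,-0.189],1]
    - [[-0.778,-0.831,0.108],[-0.043,-0.415,-0.189],1]
    - [[-0.778,-0.831,0.108],[-0.043,-0.415,-0.189],1]
    - [[-0.778,-0.831,0.108],[-0.043,-0.415,-0.189],1]
    - [[-0.778,-0.831,0.108],[-0.043,-0.415,-0.189],1]

```text
t: 0.93
tcp_pos: [0.357, 0.2015, 0.2641]
ee_rot: [179.9, 25.0, 174.9]
contact_force: [1.2, 1.0, -0.6]
opening: 0.0857
grip_force: 0.0
```

```bash
sed -i "s/(uy,-ux)/(uy,ux)/" go.py; sed -i "s/\[np.cos(a)/[np.cos(a)/" go.py
python3 - <<'E'
from go import *
for z in(.2,.03): rel(*goal('x',-.26,-.16,z))
E
```

```text
t 0.9333 tcp [0.357  0.2015 0.2641] F [ 1.2  1.  -0.6] 
shift [-0.1338, -0.2611, 0.0938] turn [0.0014, 0.0005, 0.0006] dist 0.15401105434767348
t 0.9333 tcp [0.357  0.2015 0.2641] F [ 1.2  1.  -0.6] 
shift [0.0101, -0.2615, 0.4018] turn [0.0014, 0.0005, 0.0006] dist 0.23977405553170966
```

Call:
jog_arm:
  rows:
    - [[-0.134,-0.261,0.094],[0,0,0],1]
    - [[-0.134,-0.261,0.094],[0,0,0],1]
    - [[-0.134,-0.261,0.094],[0,0,0],1]
    - [[-0.134,-0.261,0.094],[0,0,0],1]
    - [[0.01,-0.261,0.38],[0,0,0],1]
    - [[0.01,-0.261,0.38],[0,0,0],1]
    - [[0.01,-0.261,0.38],[0,0,0],1]
    - [[0.01,-0.261,0.38],[0,0,0],1]
    - [[0.01,-0.261,0.38],[0,0,0],1]
    - [[0.01,-0.261,0.38],[0,0,0],1]

```text
t: 1.77
tcp_pos: [0.4192, 0.0663, 0.0886]
ee_rot: [180.0, 24.7, 174.8]
contact_force: [0.3, -0.4, 0.2]
opening: 0.0854
grip_force: 0.0
```

Run:
```python
from go import *
rel(*goal('x',-.26,-.16,.03))
t=cap('top','top1')['image'];s=cap('scene','scene1')['image'];w=cap('wrist','wrist1')['image']
a=cv2.resize(t[130:330,150:350],(400,400));b=cv2.resize(s[100:300,230:430],(400,400))
c=cv2.resize(w,(266,200)); im=np.hstack([a,b]); im2=np.zeros((200,800,3),np.uint8); im2[:,:266]=c
cv2.imwrite('pics/m1.png',np.vstack([im,im2])[:,:,::-1])
```

```text
t 1.7667 tcp [0.4192 0.0663 0.0886] F [ 0.3 -0.4  0.2] 
shift [-0.0044, -0.0028, 0.0215] turn [0.0001, -0.005, -0.0001] dist 0.011032722384478518
```

View pics/m1.png

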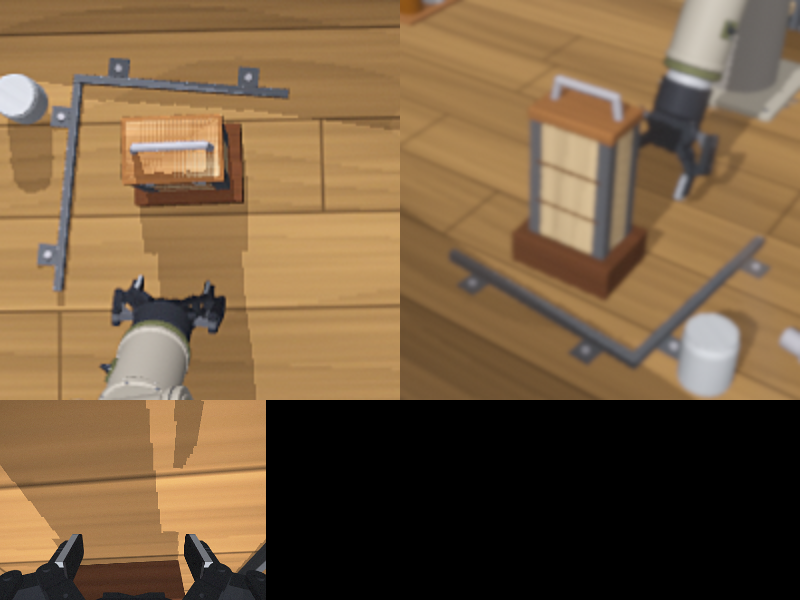

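The fork stands about 90 mm behind the crate's rear face, centred on it, and nothing has moved. I'll approach and push +x.

Run:
```python
from go import *
for x in (-.19,-.15,-.112): rel(*goal('x',x,-.168,.028))
```

```text
t 1.9167 tcp [0.4217 0.0667 0.0923] F [-0.2  0.4 -0.5] 
shift [-0.1216, -0.0201, 0.0892] turn [0.0015, 0.0026, -0.0004] dist 0.07610830684865057
t 1.9167 tcp [0.4217 0.0667 0.0923] F [-0.2  0.4 -0.5] 
shift [-0.1941, -0.0202, 0.1233] turn [0.0015, 0.0026, -0.0004] dist 0.1153894655570289
t 1.9167 tcp [0.4217 0.0667 0.0923] F [-0.2  0.4 -0.5] 
shift [-0.2629, -0.0202, 0.1556] turn [0.0015, 0.0026, -0.0004] dist 0.15305185536999133
```

Call:
jog_arm:
  rows:
    - [[-0.02,-0.01,0.045],[0,0,0],1]
    - [[-0.06,-0.02,0.06],[0,0,0],1]
    - [[-0.09,-0.02,0.0745],[0,0,0],1]
    - [[-0.11,-0.02,0.084],[0,0,0],1]
    - [[-0.122,-0.02,0.089],[0,0,0],1]
    - [[-0.13,-0.02,0.093],[0,0,0],1]
    - [[-0.138,-0.02,0.0965],[0,0,0],1]
    - [[-0.146,-0.02,0.1],[0,0,0],1]
    - [[-0.154,-0.02,0.1045],[0,0,0],1]
    - [[-0.162,-0.02,0.108],[0,0,0],1]

```text
t: 2.75
tcp_pos: [0.5157, 0.0479, 0.0754]
ee_rot: [179.9, 25.0, 174.8]
contact_force: [-0.7, 0.6, -0.3]
opening: 0.085
grip_force: 0.0
```

Run:
```python
from go import *
for x in (-.15,-.112): rel(*goal('x',x,-.168,.028))
```

```text
t 2.75 tcp [0.5157 0.0479 0.0754] F [-0.7  0.6 -0.3] 
shift [-0.0359, 0.0004, 0.0116] turn [0.0011, -0.0001, -0.0002] dist 0.018867750924720726
t 2.75 tcp [0.5157 0.0479 0.0754] F [-0.7  0.6 -0.3] 
shift [-0.1048, 0.0003, 0.0437] turn [0.0011, -0.0001, -0.0002] dist 0.05677098897870045
```

Call:
jog_arm:
  rows:
    - [[-0.006,0,0.001],[0,0,0],1]
    - [[-0.012,0,0.003],[0,0,0],1]
    - [[-0.018,0,0.006],[0,0,0],1]
    - [[-0.024,0,0.008],[0,0,0],1]
    - [[-0.03,0,0.01],[0,0,0],1]
    - [[-0.036,0,0.0116],[0,0,0],1]
    - [[-0.041,0,0.014],[0,0,0],1]
    - [[-0.046,0,0.016],[0,0,0],1]
    - [[-0.051,0,0.0185],[0,0,0],1]
    - [[-0.056,0,0.021],[0,0,0],1]

```text
t: 3.58
tcp_pos: [0.5429, 0.0454, 0.0755]
ee_rot: [180.0, 24.6, 174.8]
contact_force: [-11.4, 2.0, 3.2]
opening: 0.0856
grip_force: 5.2
```

Run:
```python
from go import *
for x in (-.15,-.112): rel(*goal('x',x,-.168,.028))
```

```text
t 3.5833 tcp [0.5429 0.0454 0.0755] F [-11.4   2.    3.2] 
shift [0.0138, 0.0005, -0.0113] turn [0.0006, -0.006, -0.0001] dist 0.00890062430898661
t 3.5833 tcp [0.5429 0.0454 0.0755] F [-11.4   2.    3.2] 
shift [-0.0553, 0.0005, 0.0204] turn [0.0006, -0.006, -0.0001] dist 0.029477260674693764
```

Call:
jog_arm:
  rows:
    - [[-0.005,0,0.001],[0,0,0],1]
    - [[-0.01,0,0.003],[0,0,0],1]
    - [[-0.015,0,0.005],[0,0,0],1]
    - [[-0.02,0,0.0075],[0,0,0],1]
    - [[-0.025,0,0.01],[0,0,0],1]
    - [[-0.03,0,0.0125],[0,0,0],1]
    - [[-0.035,0,0.015],[0,0,0],1]
    - [[-0.04,0,0.017],[0,0,0],1]
    - [[-0.044,0,0.019],[0,0,0],1]
    - [[-0.048,0,0.021],[0,0,0],1]

```text
t: 4.42
tcp_pos: [0.5687, 0.0429, 0.0756]
ee_rot: [180.0, 24.6, 174.8]
contact_force: [-8.8, 1.2, 0.7]
opening: 0.0858
grip_force: 4.5
```

Run:
```python
from go import *
for x in (-.112,): rel(*goal('x',x,-.168,.028))
t=cap('top','top2')['image'];s=cap('scene','scene2')['image']
a=cv2.resize(t[155:255,170:270],(400,400),interpolation=2);b=cv2.resize(s[160:300,250:390],(400,400),interpolation=2)
cv2.imwrite('pics/m2.png',np.hstack([a,b])[:,:,::-1])
```

```text
t 4.4167 tcp [0.5687 0.0429 0.0756] F [-8.8  1.2  0.7] 
shift [-0.0081, 0.0007, -0.0009] turn [0.0005, -0.0068, -0.0003] dist 0.0041149558511074805
```

View pics/m2.png

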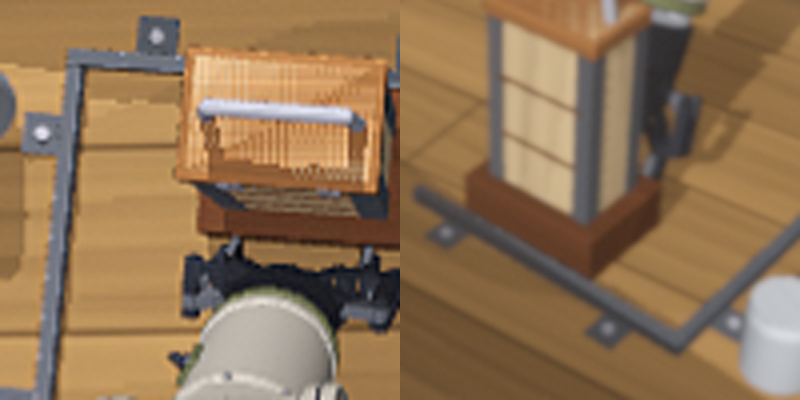

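The crate is now parallel to the end kerb (plinth edge at right crop (590,270)), with only a few mm left. I'll creep on until the force rises.

Call:
jog_arm:
  rows:
    - [[-0.003,0,0.001],[0,0,0],1]
    - [[-0.006,0,0.002],[0,0,0],1]
    - [[-0.009,0,0.0035],[0,0,0],1]
    - [[-0.012,0,0.005],[0,0,0],1]
    - [[-0.012,0,0.005],[0,0,0],1]

```text
t: 4.93
tcp_pos: [0.5753, 0.0423, 0.0759]
ee_rot: [180.0, 24.6, 174.8]
contact_force: [-5.7, 0.3, -2.0]
opening: 0.0857
grip_force: 2.5
```

Call:
jog_arm:
  rows:
    - [[-0.003,0,0.001],[0,0,0],1]
    - [[-0.006,0,0.0025],[0,0,0],1]
    - [[-0.009,0,0.004],[0,0,0],1]
    - [[-0.009,0,0.004],[0,0,0],1]

```text
t: 5.27
tcp_pos: [0.5766, 0.0423, 0.0741]
ee_rot: [180.0, 24.1, 174.8]
contact_force: [-37.7, 2.4, 20.2]
opening: 0.0854
grip_force: 18.7
```

Call:
jog_arm:
  rows:
    - [[0.02,0,-0.01],[0,0,0],1]
    - [[0.06,0,-0.03],[0,0,0],1]
    - [[0.11,0,-0.055],[0,0,0],1]
    - [[0.16,0,-0.08],[0,0,0],1]

```text
t: 5.6
tcp_pos: [0.4928, 0.0499, 0.0808]
ee_rot: [179.9, 25.0, 174.8]
contact_force: [-1.0, 0.1, 0.3]
opening: 0.0855
grip_force: 0.0
```

Run:
```python
from go import *
rel(*goal('x',-.2,-.36,.1))
rel(*goal('y',-.1,-.36,.1))
```

```text
t 5.6 tcp [0.4928 0.0499 0.0808] F [-1.   0.1  0.3] 
shift [-0.0433, -0.3832, -0.1323] turn [0.0009, -0.0006, -0.0005] dist 0.20385315502200618
t 5.6 tcp [0.4928 0.0499 0.0808] F [-1.   0.1  0.3] 
shift [-0.2887, -0.4538, -0.0182] turn [0.0004, 0.6495, 1.5394] dist 0.26907707558162414
```

Call:
jog_arm:
  rows:
    - [[0,-0.08,-0.03],[0,0,0],1]
    - [[0,-0.16,-0.06],[0,0,0],1]
    - [[0,-0.24,-0.1],[0,0.03,0.08],1]
    - [[0,-0.31,-0.13],[0,0.08,0.19],1]
    - [[0,-0.38,-0.13],[0,0.13,0.3],1]
    - [[0,-0.42,-0.13],[0,0.175,0.41],1]
    - [[0,-0.45,-0.13],[0,0.22,0.52],1]
    - [[0,-0.45,-0.13],[0,0.265,0.63],1]
    - [[0,-0.45,-0.13],[0,0.31,0.74],1]
    - [[0,-0.45,-0.13],[0,0.35,0.83],1]

```text
t: 6.43
tcp_pos: [0.4461, -0.1725, 0.1398]
ee_rot: [169.5, -2.4, 126.2]
contact_force: [0.7, -0.3, 0.2]
opening: 0.0851
grip_force: 0.0
```

Run:
```python
from go import *
rel(*goal('y',-.065,-.33,.1))
rel(*goal('y',-.058,-.33,.028))
print(ctrl.get_state()['qpos'].round(0))
```

```text
t 6.4333 tcp [ 0.4461 -0.1725  0.1398] F [ 0.7 -0.3  0.2] 
shift [-0.2051, 0.3206, 0.0304] turn [0.0009, 0.2974, 0.703] dist 0.1908928862674486
t 6.4333 tcp [ 0.4461 -0.1725  0.1398] F [ 0.7 -0.3  0.2] 
shift [-0.2203, 0.3049, 0.1735] turn [0.0009, 0.2974, 0.703] dist 0.20709292364523627
[-34.  -5. 117.  11.  68. -74.]
```

Call:
jog_arm:
  rows:
    - [[-0.03,0.05,0.01],[0,0.04,0.1],0.65]
    - [[-0.06,0.1,0.01],[0,0.08,0.2],0.65]
    - [[-0.09,0.15,0.02],[0,0.125,0.3],0.65]
    - [[-0.12,0.2,0.02],[0,0.17,0.4],0.65]
    - [[-0.15,0.25,0.03],[0,0.21,0.5],0.65]
    - [[-0.18,0.3,0.03],[0,0.255,0.6],0.65]
    - [[-0.205,0.32,0.03],[0,0.297,0.7],0.65]
    - [[-0.21,0.31,0.07],[0,0.297,0.703],0.65]
    - [[-0.21,0.31,0.07],[0,0.297,0.703],0.65]
    - [[-0.21,0.31,0.07],[0,0.297,0.703],0.65]

```text
t: 7.27
tcp_pos: [0.6346, -0.1609, 0.1274]
ee_rot: [-180.0, -25.0, 85.2]
contact_force: [-0.3, -0.7, 0.1]
opening: 0.0556
grip_force: 0.0
```

Run:
```python
from go import *
rel(*goal('y',-.055,-.29,.03,L=.065))
rel(*goal('y',-.055,-.26,.03,L=.065))
rel(*goal('y',-.055,-.15,.03,L=.065))
t=cap('top','top3')['image'];s=cap('scene','scene3')['image']
a=cv2.resize(t[150:270,180:300],(400,400),interpolation=2);b=cv2.resize(s[130:290,230:390],(400,400),interpolation=2)
cv2.imwrite('pics/m3.png',np.hstack([a,b])[:,:,::-1])
```

```text
t 7.2667 tcp [ 0.6346 -0.1609  0.1274] F [-0.3 -0.7  0.1] 
shift [0.0323, 0.0242, 0.1102] turn [-0.0032, 0.0008, 0.0059] dist 0.058660149833572775
t 7.2667 tcp [ 0.6346 -0.1609  0.1274] F [-0.3 -0.7  0.1] 
shift [0.0867, 0.0246, 0.1355] turn [-0.0032, 0.0008, 0.0059] dist 0.08135829821780798
t 7.2667 tcp [ 0.6346 -0.1609  0.1274] F [-0.3 -0.7  0.1] 
shift [0.2862, 0.0261, 0.2283] turn [-0.0032, 0.0008, 0.0059] dist 0.18350047473244646
```

View pics/m3.png

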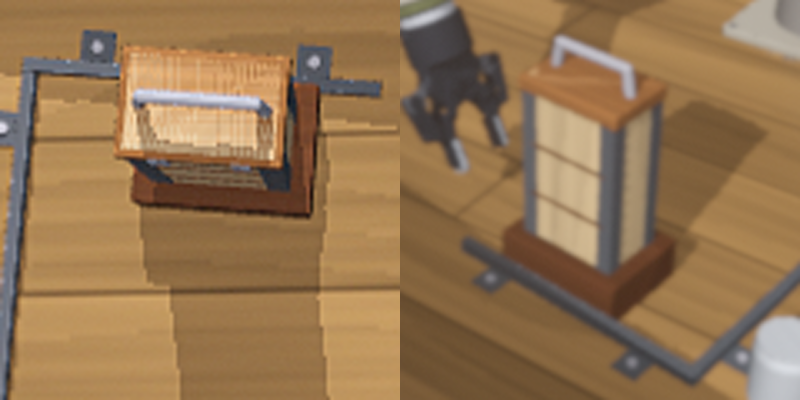

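The crate now rests square on the end kerb and the gripper is clear on its −y side. I'll descend and push +y.

Call:
jog_arm:
  rows:
    - [[0.01,0.01,0.04],[0,0,0],0.65]
    - [[0.02,0.02,0.08],[0,0,0.005],0.65]
    - [[0.032,0.024,0.11],[0,0,0.006],0.65]
    - [[0.046,0.024,0.117],[0,0,0.006],0.65]
    - [[0.06,0.024,0.123],[0,0,0.006],0.65]
    - [[0.068,0.024,0.127],[0,0,0.006],0.65]
    - [[0.076,0.025,0.1305],[0,0,0.006],0.65]
    - [[0.084,0.025,0.134],[0,0,0.006],0.65]
    - [[0.092,0.025,0.138],[0,0,0.006],0.65]
    - [[0.1,0.025,0.1415],[0,0,0.006],0.65]

```text
t: 8.2
tcp_pos: [0.6551, -0.0876, 0.087]
ee_rot: [179.9, -24.9, 84.9]
contact_force: [0.5, -0.2, 0.4]
opening: 0.0552
grip_force: 0.0
```

Run:
```python
from go import *
rel(*goal('y',-.055,-.21,.03,L=.065))
rel(*goal('y',-.055,-.15,.03,L=.065))
```

```text
t 8.2 tcp [ 0.6551 -0.0876  0.087 ] F [ 0.5 -0.2  0.4] 
shift [0.076, -0.004, 0.0412] turn [0.0014, 0.0024, 0.0008] dist 0.04327476351162664
t 8.2 tcp [ 0.6551 -0.0876  0.087 ] F [ 0.5 -0.2  0.4] 
shift [0.1849, -0.004, 0.0917] turn [0.0014, 0.0024, 0.0008] dist 0.10319771971819583
```

Call:
jog_arm:
  rows:
    - [[0.008,-0.001,0.007],[0,0,0],0.65]
    - [[0.016,-0.002,0.012],[0,0,0],0.65]
    - [[0.024,-0.003,0.017],[0,0,0],0.65]
    - [[0.032,-0.004,0.021],[0,0,0],0.65]
    - [[0.04,-0.004,0.025],[0,0,0],0.65]
    - [[0.047,-0.004,0.028],[0,0,0],0.65]
    - [[0.054,-0.004,0.031],[0,0,0],0.65]
    - [[0.061,-0.004,0.034],[0,0,0],0.65]
    - [[0.068,-0.004,0.0375],[0,0,0],0.65]
    - [[0.075,-0.004,0.041],[0,0,0],0.65]

```text
t: 9.03
tcp_pos: [0.6577, -0.0473, 0.0848]
ee_rot: [179.7, -24.7, 84.9]
contact_force: [-0.9, -11.9, 5.7]
opening: 0.0558
grip_force: 5.8
```

Run:
```python
from go import *
rel(*goal('y',-.055,-.18,.03,L=.065))
rel(*goal('y',-.055,-.15,.03,L=.065))
```

```text
t 9.0333 tcp [ 0.6577 -0.0473  0.0848] F [ -0.9 -11.9   5.7] 
shift [0.0591, -0.002, 0.0283] turn [0.004, 0.0054, 0.0005] dist 0.03278573393289795
t 9.0333 tcp [ 0.6577 -0.0473  0.0848] F [ -0.9 -11.9   5.7] 
shift [0.1137, -0.002, 0.0533] turn [0.004, 0.0054, 0.0005] dist 0.0627775247860397
```

Call:
jog_arm:
  rows:
    - [[0.006,0,0.003],[0,0,0],0.65]
    - [[0.013,0,0.006],[0,0,0],0.65]
    - [[0.02,0,0.009],[0,0,0],0.65]
    - [[0.027,-0.001,0.0125],[0,0,0],0.65]
    - [[0.034,-0.001,0.016],[0,0,0],0.65]
    - [[0.041,-0.001,0.0195],[0,0,0],0.65]
    - [[0.048,-0.002,0.023],[0,0,0],0.65]
    - [[0.055,-0.002,0.026],[0,0,0],0.65]
    - [[0.062,-0.002,0.029],[0,0,0],0.65]
    - [[0.069,-0.002,0.032],[0,0,0],0.65]

```text
t: 9.87
tcp_pos: [0.6602, -0.0093, 0.0847]
ee_rot: [179.7, -24.7, 84.9]
contact_force: [0.2, -10.7, 4.4]
opening: 0.0557
grip_force: 5.5
```

Run:
```python
from go import *
rel(*goal('y',-.055,-.15,.03,L=.065))
t=cap('top','top4')['image'];s=cap('scene','scene4')['image']
a=cv2.resize(t[150:250,175:275],(400,400),interpolation=2);b=cv2.resize(s[150:290,260:400],(400,400),interpolation=2)
cv2.imwrite('pics/m4.png',np.hstack([a,b])[:,:,::-1])
```

```text
t 9.8667 tcp [ 0.6602 -0.0093  0.0847] F [  0.2 -10.7   4.4] 
shift [0.0444, -0.0001, 0.0215] turn [0.0041, 0.0051, 0.0005] dist 0.024679656219824406
```

View pics/m4.png

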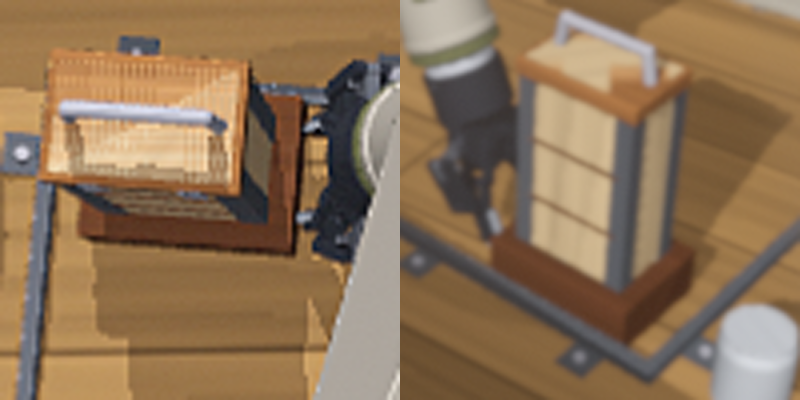

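The crate is sliding flat along the end kerb; the plinth's left edge (left crop, about (85,220)) still has roughly 20 mm to the side kerb. I'll go on, slower.

Call:
jog_arm:
  rows:
    - [[0.005,0,0.0025],[0,0,0],0.65]
    - [[0.01,0,0.005],[0,0,0],0.65]
    - [[0.015,0,0.007],[0,0,0],0.65]
    - [[0.02,0,0.0095],[0,0,0],0.65]
    - [[0.025,0,0.012],[0,0,0],0.65]
    - [[0.029,0,0.014],[0,0,0],0.65]
    - [[0.032,0,0.0155],[0,0,0],0.65]
    - [[0.035,0,0.017],[0,0,0],0.65]

```text
t: 10.63
tcp_pos: [0.6621, 0.0099, 0.0847]
ee_rot: [179.7, -24.7, 84.9]
contact_force: [-1.9, -13.4, 8.0]
opening: 0.0557
grip_force: 6.2
```

Call:
jog_arm:
  rows:
    - [[0.003,0,0.0015],[0,0,0],0.65]
    - [[0.006,0,0.003],[0,0,0],0.65]
    - [[0.009,0,0.0045],[0,0,0],0.65]
    - [[0.009,0,0.0045],[0,0,0],0.65]

```text
t: 10.97
tcp_pos: [0.6627, 0.0152, 0.0846]
ee_rot: [179.7, -24.7, 84.9]
contact_force: [-0.7, -11.6, 6.8]
opening: 0.0556
grip_force: 5.3
```

Call:
jog_arm:
  rows:
    - [[0.003,0,0.0015],[0,0,0],0.65]
    - [[0.006,0,0.003],[0,0,0],0.65]
    - [[0.006,0,0.003],[0,0,0],0.65]

```text
t: 11.22
tcp_pos: [0.663, 0.0183, 0.0846]
ee_rot: [179.7, -24.7, 84.9]
contact_force: [-1.0, -12.4, 7.8]
opening: 0.0555
grip_force: 5.8
```

Call:
jog_arm:
  rows:
    - [[0.003,0,0.0015],[0,0,0],0.65]
    - [[0.005,0,0.0025],[0,0,0],0.65]
    - [[0.005,0,0.0025],[0,0,0],0.65]

```text
t: 11.47
tcp_pos: [0.6632, 0.0188, 0.0847]
ee_rot: [179.7, -24.5, 84.9]
contact_force: [-7.1, -22.2, 11.2]
opening: 0.0557
grip_force: 11.7
```

Call:
jog_arm:
  rows:
    - [[0.003,0,0.0015],[0,0,0],0.65]
    - [[0.004,0,0.002],[0,0,0],0.65]
    - [[0.004,0,0.002],[0,0,0],0.65]

```text
t: 11.72
tcp_pos: [0.6633, 0.0191, 0.0848]
ee_rot: [179.7, -24.4, 84.8]
contact_force: [-10.3, -31.4, 15.1]
opening: 0.0558
grip_force: 16.4
```

Call:
jog_arm:
  rows:
    - [[-0.02,0,-0.01],[0,0,0],0.65]
    - [[-0.06,0,-0.03],[0,0,0],0.65]
    - [[-0.11,0,-0.055],[0,0,0],0.65]
    - [[-0.16,0,-0.08],[0,0,0],0.65]
    - [[-0.2,0,-0.1],[0,0,0],0.65]

```text
t: 12.13
tcp_pos: [0.6516, -0.0871, 0.0861]
ee_rot: [180.0, -24.9, 84.8]
contact_force: [-0.1, -0.0, 0.1]
opening: 0.0556
grip_force: 0.0
```

Run:
```python
from go import *
t=cap('top','top5')['image'];s=cap('scene','scene5')['image']
a=cv2.resize(t[155:235,180:260],(400,400),interpolation=2);b=cv2.resize(s[160:300,270:410],(400,400),interpolation=2)
cv2.imwrite('pics/m5.png',np.hstack([a,b])[:,:,::-1])
rel(*goal('y',-.055,-.28,.08,L=.065))
```

```text
t 12.2333 tcp [ 0.652  -0.0892  0.0862] F [-0.1 -0.5  0.5] 
shift [-0.005, 0.0022, -0.1081] turn [0.0026, 0.0033, -0.0021] dist 0.05412998511640743
```

View pics/m5.png

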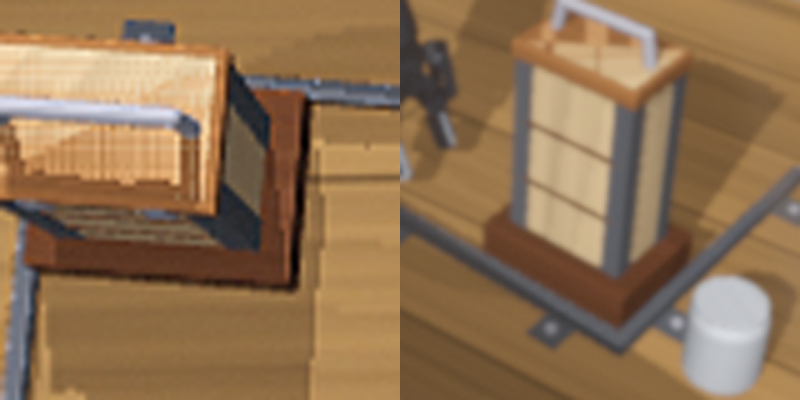

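The crate now stands in the corner and looks snug on both kerbs. I'll check with a pose fit, then do a confirming +x press.

Run:
```python
from fit import *
from go import rel,goal,COR
t,s=ld('top5'),ld('scene5')
A=lambda P:(np.array(P)+.5)/5-.5+[180,155]
B=lambda P:(np.array(P)+.5)*.35-.5+[270,160]
h=.05
cr,r=fit([(t,[(.055,-.075,h),(-.055,-.075,h),(-.055,.075,h),(.04,-.06,.24),(-.04,-.06,.24)],A([(306,92),(292,286),(23,264),(229,50),(213,212)])),
 (s,[(.055,.075,h),(.055,-.075,h),(-.055,.075,h)],B([(221,289),(85,222),(290,238)]))],[.67,.12,-.09])
print(cr,r.round(1).tolist())
c,sn=np.cos(COR[2]),np.sin(COR[2]); d=cr[:2]-COR[:2]
print(c*d[0]+sn*d[1],-sn*d[0]+c*d[1],cr[2]-COR[2])
rel(*goal('y',-.14,-.30,.1))
rel(*goal('x',-.22,-.08,.1))
```

```text
[ 0.67144316  0.12718348 -0.09646191] [[-0.1, -0.2], [-0.7, 0.0], [-0.4, 0.3], [0.4, -0.5], [0.5, 0.5], [-0.2, 3.6], [-1.1, -0.4], [1.4, -1.7]]
-0.05609817323038971 -0.07518790350639794 -0.006061910703744802
t 12.2333 tcp [ 0.652  -0.0892  0.0862] F [-0.1 -0.5  0.5] 
shift [-0.0249, -0.1676, -0.1517] turn [0.0026, 0.0033, -0.0021] dist 0.11371272811713987
t 12.2333 tcp [ 0.652  -0.0892  0.0862] F [-0.1 -0.5  0.5] 
shift [0.4381, -0.3999, 0.0619] turn [-0.0014, -0.6462, -1.5422] dist 0.2982007479055865
```

Within about 1 mm. The confirming press on the −x face is cheap, so I'll swing round.

Call:
jog_arm:
  rows:
    - [[-0.01,-0.06,-0.06],[0,0,0],1]
    - [[-0.02,-0.12,-0.11],[0,0,0],1]
    - [[-0.025,-0.18,-0.15],[0,0,0],1]
    - [[-0.025,-0.25,-0.15],[0,-0.045,-0.105],1]
    - [[-0.025,-0.32,-0.15],[0,-0.09,-0.21],1]
    - [[-0.025,-0.38,-0.15],[0,-0.135,-0.32],1]
    - [[-0.025,-0.42,-0.15],[0,-0.18,-0.43],1]
    - [[-0.025,-0.42,-0.15],[0,-0.225,-0.54],1]
    - [[-0.025,-0.42,-0.15],[0,-0.27,-0.65],1]
    - [[-0.025,-0.42,-0.15],[0,-0.315,-0.75],1]

```text
t: 13.07
tcp_pos: [0.4388, -0.1087, 0.1489]
ee_rot: [169.5, -0.5, 129.1]
contact_force: [0.0, 0.7, -0.3]
opening: 0.0854
grip_force: 0.0
```

Run:
```python
from go import *
rel(*goal('x',-.2,-.08,.1))
rel(*goal('x',-.17,-.08,.03))
```

```text
t 13.0667 tcp [ 0.4388 -0.1087  0.1489] F [ 0.   0.7 -0.3] 
shift [0.316, 0.3885, 0.073] turn [0.0003, -0.331, -0.7831] dist 0.25306174704513623
t 13.0667 tcp [ 0.4388 -0.1087  0.1489] F [ 0.   0.7 -0.3] 
shift [0.273, 0.4053, 0.2182] turn [0.0003, -0.331, -0.7831] dist 0.2675637161954353
```

Call:
jog_arm:
  rows:
    - [[0.04,0.05,0.01],[0,-0.045,-0.105],1]
    - [[0.08,0.1,0.02],[0,-0.09,-0.21],1]
    - [[0.12,0.15,0.03],[0,-0.135,-0.315],1]
    - [[0.16,0.2,0.04],[0,-0.18,-0.42],1]
    - [[0.2,0.25,0.05],[0,-0.225,-0.525],1]
    - [[0.24,0.3,0.06],[0,-0.27,-0.63],1]
    - [[0.28,0.35,0.07],[0,-0.31,-0.73],1]
    - [[0.316,0.388,0.073],[0,-0.331,-0.783],1]
    - [[0.316,0.388,0.073],[0,-0.331,-0.783],1]
    - [[0.3,0.395,0.12],[0,-0.331,-0.783],1]

```text
t: 13.9
tcp_pos: [0.5062, 0.1397, 0.1317]
ee_rot: [179.6, 25.2, 174.6]
contact_force: [1.2, -0.2, 1.1]
opening: 0.0855
grip_force: 0.0
```

Run:
```python
from go import *
rel(*goal('x',-.17,-.08,.028))
rel(*goal('x',-.13,-.08,.028))
rel(*goal('x',-.106,-.08,.028))
```

```text
t 13.9 tcp [0.5062 0.1397 0.1317] F [ 1.2 -0.2  1.1] 
shift [0.0162, -0.0052, 0.1117] turn [0.0045, 0.0038, -0.0029] dist 0.05650665373111613
t 13.9 tcp [0.5062 0.1397 0.1317] F [ 1.2 -0.2  1.1] 
shift [-0.0562, -0.0052, 0.1458] turn [0.0045, 0.0038, -0.0029] dist 0.0781750124091318
t 13.9 tcp [0.5062 0.1397 0.1317] F [ 1.2 -0.2  1.1] 
shift [-0.0996, -0.0052, 0.1663] turn [0.0045, 0.0038, -0.0029] dist 0.09694498932247969
```

Call:
jog_arm:
  rows:
    - [[0.016,-0.005,0.06],[0,0,0],1]
    - [[0.016,-0.005,0.112],[0,0,0],1]
    - [[-0.01,-0.005,0.124],[0,0,0],1]
    - [[-0.035,-0.005,0.136],[0,0,0],1]
    - [[-0.056,-0.005,0.146],[0,0,0],1]
    - [[-0.066,-0.005,0.1505],[0,0,0],1]
    - [[-0.075,-0.005,0.155],[0,0,0],1]
    - [[-0.082,-0.005,0.158],[0,0,0],1]
    - [[-0.088,-0.005,0.161],[0,0,0],1]
    - [[-0.088,-0.005,0.161],[0,0,0],1]

```text
t: 14.73
tcp_pos: [0.5782, 0.1268, 0.0732]
ee_rot: [179.8, 24.9, 174.4]
contact_force: [0.7, 0.4, -0.4]
opening: 0.0855
grip_force: 0.0
```

Call:
jog_arm:
  rows:
    - [[-0.003,0,0.0015],[0,0,0],1]
    - [[-0.006,0,0.003],[0,0,0],1]
    - [[-0.006,0,0.003],[0,0,0],1]

```text
t: 14.98
tcp_pos: [0.5813, 0.1265, 0.0729]
ee_rot: [179.8, 24.9, 174.4]
contact_force: [-0.0, 0.2, -0.0]
opening: 0.0855
grip_force: 0.0
```

Call:
jog_arm:
  rows:
    - [[-0.003,0,0.0015],[0,0,-0.006],1]
    - [[-0.006,0,0.003],[0,0,-0.006],1]
    - [[-0.006,0,0.003],[0,0,-0.006],1]

```text
t: 15.23
tcp_pos: [0.5832, 0.1261, 0.0719]
ee_rot: [-179.9, 24.7, 174.9]
contact_force: [-9.8, 0.6, 6.7]
opening: 0.0853
grip_force: 5.2
```

Call:
jog_arm:
  rows:
    - [[-0.002,0,0.001],[0,0,0],1]
    - [[-0.003,0,0.0015],[0,0,0],1]
    - [[-0.003,0,0.0015],[0,0,0],1]

```text
t: 15.48
tcp_pos: [0.5836, 0.1261, 0.0711]
ee_rot: [-179.9, 24.5, 174.9]
contact_force: [-19.4, 1.1, 12.8]
opening: 0.0852
grip_force: 10.1
```

It's seated firmly: force rises steeply with no travel. I'll retreat and verify.

Call:
jog_arm:
  rows:
    - [[0.02,0,-0.01],[0,0,0],1]
    - [[0.06,0,-0.03],[0,0,0],1]
    - [[0.11,0,-0.055],[0,0,0],1]
    - [[0.16,0,-0.09],[0,0,0],1]
    - [[0.2,0,-0.15],[0,0,0],1]
    - [[0.22,0,-0.2],[0,0,0],1]
    - [[0.22,0,-0.2],[0,0,0],1]

```text
t: 16.07
tcp_pos: [0.4441, 0.1397, 0.1204]
ee_rot: [179.9, 25.1, 174.9]
contact_force: [0.1, 0.3, 0.5]
opening: 0.0856
grip_force: 0.0
```

Run:
```python
from h import *
t=cap('top','top6')['image'];s=cap('scene','scene6')['image']
a=cv2.resize(t[140:300,100:260],(400,400),interpolation=2);b=cv2.resize(s[160:300,270:410],(400,400),interpolation=2)
cv2.imwrite('pics/m6.png',np.hstack([a,b])[:,:,::-1])
t0=cv2.imread('pics/top0.png')[:,:,::-1]
for n,(u,v,w,h) in dict(tin=(146,166,26,24),hammer=(100,200,50,100),shoe=(405,145,50,95)).items():
    print(n,np.abs(t[v:v+h,u:u+w].astype(int)-t0[v:v+h,u:u+w]).mean())
print(ctrl.get_state()['contact_force'],ctrl.get_state()['tcp_pos'])
```

```text
tin 1.014957264957265
hammer 1.1566666666666667
shoe 1.6139649122807018
[-0.10003092  0.08949774 -0.19868797] [0.44579291 0.13935748 0.11883188]
```

View pics/m6.png

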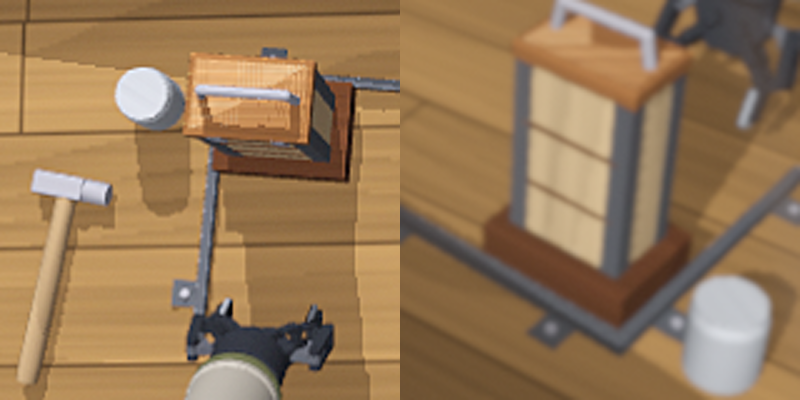

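The crate (left crop, plinth corner at (350,180)) sits snug in the kerb corner. The tin, hammer and shoe are unmoved and the robot is clear.

```bash
python3 -c "
from station import workorder
print(workorder.job_done())"
```

```text
the job is handed in; nothing more can be done
None
```

The crate is in the corner, square against both kerbs to within about 1 mm and 0.4° by a camera fit, and it was slid flat on its plinth throughout; the tin, hammer and shoe are unmoved, and the job was handed in at about 16 s, though no verdict came back.

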